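Index the wreath turntable one hole towards the glue gun

ROBOT

A 6-joint arm with a two-finger parallel gripper is mounted at the origin on a cart in front of the work surface, level with it; the furniture and walls round the work are solid. World frame = base frame: x ahead of the robot, y to its left, z up, the work surface at z = 0. Lengths are in m, angles in rad, forces in N, time in s.
With the tool pointing down it reaches from about 0.35 to 0.975 m from the base axis. Payload 7.1 kg.
Tool frame: the origin (TCP) lies at the very end of the fingers, on their centre line; the grasp point (between the pads) lies 19 mm behind it (robot.pinch_z is the distance from the TCP to the grasp point, in m); z points along the fingers, y is the line along which they close (so a half turn about z gives the same grasp; the last joint's range is limited). The gripper opens to 88 mm and grips with 3 to 60 N. Pads are 20 mm wide; open, the fingers measure 115 mm over their backs; the gripper's body (75 mm by 178 mm) begins 61 mm behind the grasp point.
Start: joints at [-1.205, 0.423, 1.63, -0, 1.089, -0.019], TCP at [0.235, -0.579, 0.223] pointing down, gripper open.
Joint ranges: [-3, 3], [-0.9, 2.11], [0.09, 2.58], [-1.31, 4.45], [0.11, 2.69], [-2.54, 2.54]. Speed limits (rad/s): [2.39, 2.39, 3.01, 3.14, 3.14, 3.14].

INTERFACE

Orientations are given as a rotation vector (axis times angle).
In Python, from station import status, vision, hand_in, robot gives the robot as it stands.
- The arm moves only by the tool move_arm, never from a script. Its argument "commands" is a list of rows, each a list of 5 numbers: the finger opening in mm, from 0 to 87.8, then the shift along the tool's x, y, z in mm, then the turn about the tool's z in degrees. A call has 1 to 12 rows; each row shifts and turns the commanded pose from where the row before left it, along the tool's axes as they then stand; what a row does not reach is not made up. A row lasts 1/10 s, in which the tool goes at most 50 mm and 8.59 degrees, less where a joint would pass 70% of its speed; a pose out of reach is approached as far as the arm can. A call is refused whole if a number of a shift passes 50 or a number of a turn 8.59, either way. A call with a gripper value outside its range is refused whole. The fingers move at their own pace and stop on an object; the grip force is fixed at half the most. Time passes only in rows, so rows that do not move let the fingers close. It gives the time, the measured TCP pose, the force, the opening and the grip force at its end, in the units of the state.
- status.observe(): the state, without advancing time (a new reading comes with each control period).
- vision.get_image(name): name is "scene" or "top" or "wrist"; returns (picture, depth): 384x512x3 uint8, red, green, blue; 384x512 float32, m along the optical axis (not along the pixel's ray), 0 where there is no reading.
- vision.camera_model(name): a dict with "mtx" (3x3 intrinsics, pixels), "extrinsics" (4x4, takes a point from camera to world coordinates); the wrist camera has in their place "mount" (4x4, takes a point from camera to tool coordinates, whose origin is the TCP and whose axes are the flange's). Camera axes: x right, y down, z forward; pixel columns grow to the right and rows downward; lengths in m; the calibration is good to about 2 mm. A picture is of the moment at which its call begins: read the wrist's pose just before it. camera_model takes no time and is no camera call.
- hand_in(): hands the job in; it is judged then, once.
The state is a dict: "time": time; "qpos": joint angles; "qd": joint speeds; "joint_torque": joint torques, N m; "position": TCP position; "orientation": TCP orientation; "wrist_force": force on the tool from outside, world axes, zero at the start; "moment": the same for the moment, N m; "finger_gap": opening from 0.0 (shut) to 1.0 (fully open); "finger_force": force on a finger pad.
Only numpy, scipy, OpenCV 4.12 (cv2) and the standard library are available. Lean on these libraries where they do the work, as an engineer would, in place of code of your own. Each camera call takes 0.05 s, during which the arm holds its last target. There are 200 camera calls.

TASK

With a fingertip, press the red spring plunger of the wreath turntable in and, keeping it pressed, push it round towards the side where the black glue gun stands on the table beside the turntable (the tea tin stands on the other side); stop at the very next hole, let the plunger spring all the way up into it, and move clear. Do not grasp or lift anything, turn the table only that way and only one hole, let the tea light in the middle of the wreath ride round in its place, and leave the loose things standing about alone.

Things in the scene. Friction and masses are not known exactly. Their poses are not given: they have to be found in the camera images.
- index_base: fixed base of the indexing turntable; origin on the turning axis at table height, z up. Its aluminium hole plate (radius 125 mm, top 46 mm high) has ten square 15 mm holes on a circle of 108 mm radius, 0.628 rad (36 degrees) apart. At the start the plunger's arm points along this body's -x axis, which faces the robot to within about 20 degrees
- turntable (a joint): angle of the turntable on its base, rad, 0 at the start, positive counter-clockwise seen from above. The next holes are at +0.628 and -0.628. It turns easily (about 0.06 N m) while the pin is out, and is locked with some 0.02 rad of play while the pin is in a hole
- plunger (a joint): how far the plunger is pressed down, m: 0 up (pin in a hole), 0.014 the stop. Its spring pushes back with 3.6 N at 0, 7.8 N at the stop. The pin is out of its hole from 0.009 on. Let go between holes, the plunger stays down at about 0.009, its pin rubbing under the plate, and springs up when it comes to a hole
- plunger_top (a point): centre of the top of the red round plunger cap, 40 mm across, 145 mm from the turning axis, 74 mm above the table when up. It travels round with the turntable on its blue arm (which ends 169 mm from the axis) and goes straight down when pressed. Its x axis lies along the arm towards the turning axis, z up
- glue_gun: black hot-glue gun on its wire rest, 256 x 50 x 121 mm, fixed, lying away from the robot on the table top, some 0.33 m to the left (+y) or to the right (-y) of the middle: the side to turn the plunger towards. Origin at the centre of its underside. If it stands left, the turntable goes to -0.628; if right, to +0.628. (The red and black things at the table's far left edge do not count)
- tea_tin: printed white tea tin, 83 mm across, 112 mm high, fixed, on the side across from the glue gun. Origin at the centre of its underside
- tea_light_center (a point): centre of the loose tea light, 39 mm across, 21 mm high, standing in the middle of the wreath's card disc; not to be touched, it rides round on the turning axis
- paint_jar_center (a point): centre of a loose white paint jar, 46 mm across and high, standing in front of the turntable; leave alone
- pine_cone_center (a point): centre of a loose pine cone, 65 mm across and high, standing in front; leave alone
- loose_walnut_center (a point): centre of a loose gold walnut, 32 x 44 x 34 mm, lying in front; leave alone
- glue_stick_center (a point): centre of a loose glue stick, 11 x 98 x 11 mm, lying in front on the left; leave alone
- left_cheek (a point): middle of the top edge of the upright blue cheek on the left of the cap as seen from the robot; 93 mm above the table, 6 mm thick, 42 mm long along the arm. The two cheeks' inner faces are 52 mm apart, the cap between them: a fingertip on the cap pushes the arm round by a cheek. Turns with the table
- right_cheek (a point): the same on the right of the cap
- wreath_center (a point): middle of the top of the card disc on the turntable, on the turning axis, about 64 mm above the table; five walnuts are glued round it (tops up to 102 mm high). The plywood turntable under it has a radius of 88 mm
Things that resemble listed ones, but are neither listed nor needed, are in the scene too. There is more than one size of the glue_gun; the job needs the larger.

How it is judged:
By the outcome, as a careful person would: the job done as asked, in the order asked, and still so for the second after the job is handed in, with the robot touching nothing.
It also fails if it takes over 38 s, if anything falls off the work surface, if the arm or the gripper's body presses on something with over 40 N, if the wrist force passes 120 N, or if a joint passes its speed limit or range.

## Working session

There is one attempt and no reset: what is moved stays moved. The work goes in short steps, Python scripts to look and compute and a tool call to move; the robot and the scene stay as the last step left them, time stands still between calls to the robot, and variables do not carry over. Pictures are saved under pics/ and viewed, at most 10 in all, crops included, and the job is handed in when it is done.

Besides the shell and the picture viewer there is one more tool, called after "Call:" as name(argument=value, ...), one argument or row to a line, values as JSON. move_arm: Moves the arm, as the interface text tells. Its arguments: {"type":"object","properties":{"commands":{"type":"array"}},"required":["commands"]}

```bash
mkdir -p pics; cat > h.py <<'E'
import numpy as np, cv2
from station import status, vision
def grab(name):
    im,d=vision.get_image(name); m=vision.camera_model(name); return im,d,m
def save(f,im,s=1.0): cv2.imwrite('pics/'+f,cv2.resize(im[:,:,::-1],None,fx=s,fy=s))
def pts(d,K,T):
    v,u=np.mgrid[:d.shape[0],:d.shape[1]]
    p=np.stack([(u-K[0,2])/K[0,0]*d,(v-K[1,2])/K[1,1]*d,d],-1)
    return p@T[:3,:3].T+T[:3,3]
E
python3 - <<'E'
from h import *
for n in('scene','top'):
    im,d,m=grab(n); save(n+'0.png',im,1.5); np.savez('/tmp/'+n,im=im,d=d,K=m['mtx'],T=m['extrinsics'])
    print(m['mtx'],m['extrinsics'])
s=status.observe();print(s)
E
```

```text
[[392.78706878   0.         254.73875304]
 [  0.         392.78706878 191.15558046]
 [  0.           0.           1.        ]] [[-0.80354402 -0.45355173  0.38549686  0.1726393 ]
 [-0.59524275  0.61035646 -0.52263855  0.57923403]
 [ 0.00175312 -0.6494273  -0.76042167  0.87656809]
 [ 0.          0.          0.          1.        ]]
[[390.01544451   0.         257.31386593]
 [  0.         390.01544451 191.49163   ]
 [  0.           0.           1.        ]] [[ 0.01762771 -0.99355749  0.11194986  0.42225859]
 [-0.99983093 -0.01810245 -0.00322555  0.02696356]
 [ 0.00523134 -0.11187407 -0.99370862  1.21114046]
 [ 0.          0.          0.          1.        ]]
{'time': 0.1, 'qpos': array([-1.20498417e+00,  4.23773565e-01,  1.63058563e+00, -1.64640112e-05,
        1.08855849e+00, -1.90215385e-02]), 'qd': array([ 0.00087521, -0.00216447, -0.00077292, -0.00105294, -0.00018842,
       -0.00035557]), 'joint_torque': array([ 6.28828548e-04, -5.45609629e+01, -2.74325734e+01,  6.45099347e-02,
        1.87724578e-02, -3.65429867e-05]), 'position': array([ 0.23446437, -0.57883892,  0.22198468]), 'orientation': array([-3.08233340e+00, -6.00534767e-01,  3.81494214e-04]), 'wrist_force': array([ 0.65813208, -0.20210367,  0.40441668]), 'moment': array([-0.02388035, -0.04138635, -0.02399254]), 'finger_force': 0.0, 'finger_gap': 0.9960821363868353}
```

View pics/top0.png

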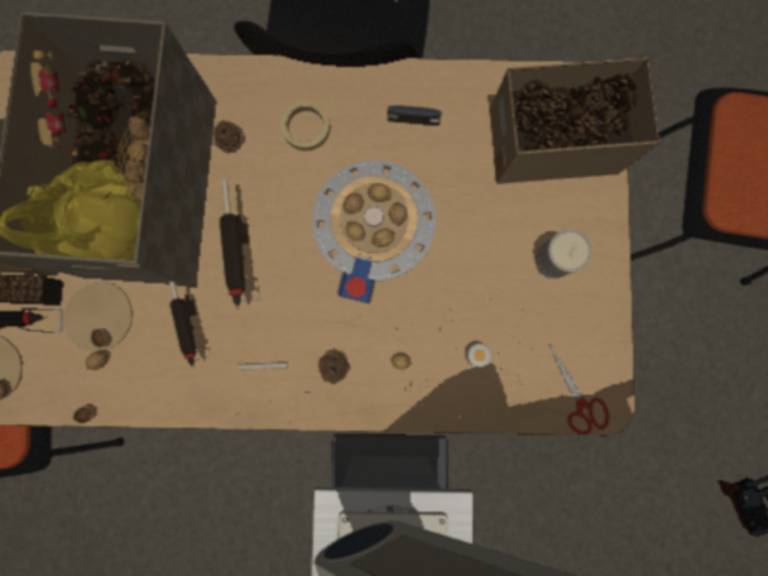

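View pics/scene0.png

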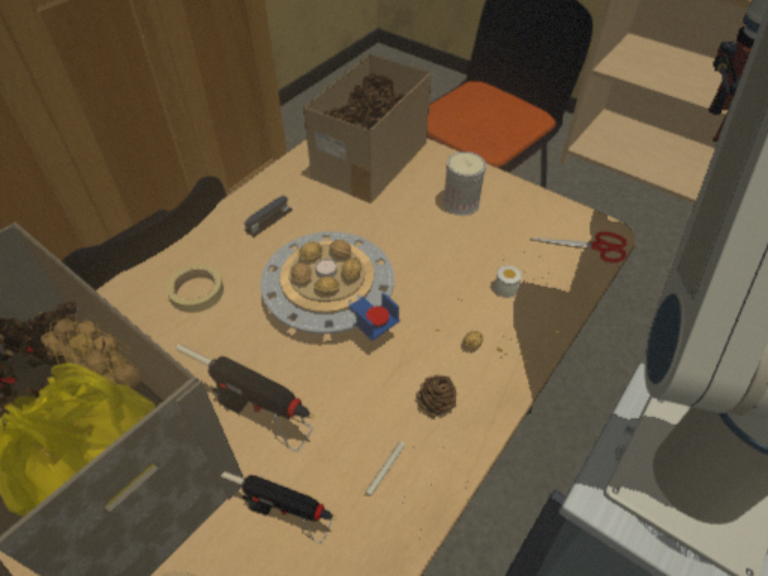

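The top view shows the larger black glue gun at (232,255), left (+y), with a smaller decoy at (183,325). The tea tin is on the right at (568,250). The red plunger cap is at (357,287) in its blue holder. Other red things: gun tips (236,297) and (190,360), scissors (590,412), berries (50,120). I choose the cap. The plunger goes to +y, so the table turns to -0.628.

```bash
python3 - <<'E'
from h import *
out={}
for n in('top','scene'):
    z=np.load(f'/tmp/{n}.npz');im,d,K,T=[z[k] for k in('im','d','K','T')]
    P=pts(d,K,T); hsv=cv2.cvtColor(im,cv2.COLOR_RGB2HSV)
    h,s,v=[hsv[...,i].astype(int) for i in range(3)]
    reg=(P[...,0]>.3)&(P[...,0]<.85)&(abs(P[...,1])<.22)&(P[...,2]>.03)&(P[...,2]<.13)
    def onplane(mask,zz):
        c,_=cv2.findContours(mask.astype(np.uint8),cv2.RETR_EXTERNAL,cv2.CHAIN_APPROX_NONE)
        c=max(c,key=cv2.contourArea); M=cv2.moments(c); u,w=M['m10']/M['m00'],M['m01']/M['m00']
        r=T[:3,:3]@np.array([(u-K[0,2])/K[0,0],(w-K[1,2])/K[1,1],1]); return (u,w),T[:3,3]+r*(zz-T[2,3])/r[2],c
    red=reg&((h<8)|(h>172))&(s>150)&(v>80)
    uv,p,c=onplane(red,.074); print(n,'cap',uv,p,'depth med',np.median(P[red],0),red.sum())
    blue=reg&(h>100)&(h<130)&(s>100)
    B=P[blue];print('blue n',len(B),'bbox',B.min(0),B.max(0)); top=B[B[:,2]>.085]; print('cheek pts',len(top),top.round(3)[::max(1,len(top)//14)])
    pl=P[(P[...,0]>.3)&(P[...,0]<.95)&(abs(P[...,1])<.25)&(abs(P[...,2]-.046)<.008)&(s<60)]
    if len(pl)>50:
        (a,b),r=cv2.minEnclosingCircle(pl[:,:2].astype(np.float32)); print('plate',a,b,r)
        # robust outer rim: algebraic circle fit to radius>115 points
        rr=np.hypot(pl[:,0]-a,pl[:,1]-b); print('pct',np.percentile(rr,[50,90,99]))
im=np.load('/tmp/scene.npz')['im']; save('crop.png',im[180:240,220:290],8)
E
```

```text
top cap (237.046875, 190.97569444444443) [0.55080708 0.08274798 0.074     ] depth med [0.55059868 0.08285325 0.07512057] 112
blue n 203 bbox [0.52547969 0.05038859 0.05361463] [0.60673677 0.11232955 0.10005452]
cheek pts 25 [[0.572 0.106 0.089]
 [0.569 0.106 0.092]
 [0.56  0.108 0.092]
 [0.56  0.05  0.096]
 [0.557 0.108 0.09 ]
 [0.558 0.053 0.095]
 [0.558 0.05  0.094]
 [0.554 0.108 0.093]
 [0.555 0.053 0.091]
 [0.551 0.111 0.091]
 [0.552 0.053 0.093]
 [0.548 0.111 0.091]
 [0.549 0.053 0.093]
 [0.545 0.111 0.094]
 [0.546 0.056 0.096]
 [0.546 0.053 0.093]
 [0.544 0.056 0.091]
 [0.54  0.056 0.094]
 [0.537 0.056 0.093]
 [0.534 0.058 0.1  ]
 [0.534 0.056 0.097]
 [0.532 0.059 0.092]
 [0.532 0.056 0.093]
 [0.529 0.059 0.091]
 [0.525 0.058 0.097]]
plate 0.6686678528785706 -0.07531550526618958 0.2843590974807739
pct [0.17966607 0.24557246 0.27711507]
scene cap (251.61299435028246, 210.1327683615819) [0.54764345 0.08418667 0.074     ] depth med [0.54839167 0.08322797 0.07214484] 136
blue n 204 bbox [0.52221724 0.05075754 0.05257336] [0.60743977 0.11902125 0.09395178]
cheek pts 33 [[0.558 0.051 0.091]
 [0.554 0.052 0.092]
 [0.55  0.053 0.091]
 [0.546 0.054 0.091]
 [0.542 0.055 0.091]
 [0.539 0.056 0.09 ]
 [0.53  0.058 0.09 ]
 [0.576 0.108 0.09 ]
 [0.572 0.109 0.09 ]
 [0.566 0.112 0.093]
 [0.563 0.113 0.092]
 [0.559 0.109 0.092]
 [0.557 0.112 0.092]
 [0.554 0.112 0.09 ]
 [0.549 0.114 0.092]
 [0.54  0.117 0.094]
 [0.538 0.116 0.091]]
plate 0.6665711998939514 -0.0763072595000267 0.2805910110473633
pct [0.20495311 0.24561703 0.27397962]
```

View pics/crop.png

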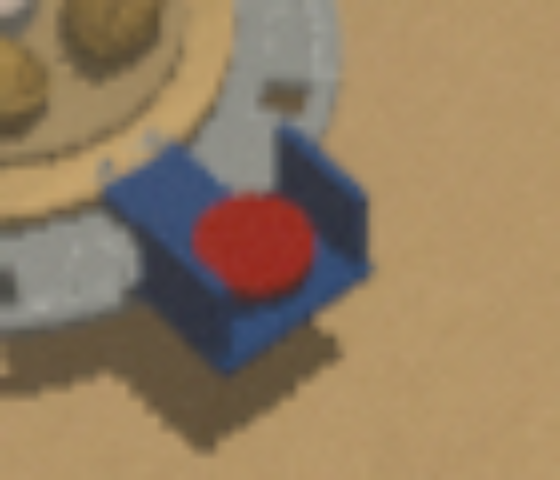

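```bash
cat >> h.py <<'E'
from scipy.spatial.transform import Rotation as R
def axisfit(n,im,d,K,T):
    # hole plate: ray-cast gray ring pixels on z=.046, fit circle with outer radius
    P=pts(d,K,T); hsv=cv2.cvtColor(im,cv2.COLOR_RGB2HSV).astype(int)
    m=((abs(P[...,2]-.046)<.012)&(P[...,0]>.5)&(P[...,0]<.85)&(abs(P[...,1]-.05)<.17)&(hsv[...,1]<70)).astype(np.uint8)
    k,l,st,_=cv2.connectedComponentsWithStats(m); i=1+st[1:,4].argmax()
    v,u=np.where(l==i); r=np.stack([(u-K[0,2])/K[0,0],(v-K[1,2])/K[1,1],np.ones(len(u))],-1)@T[:3,:3].T
    q=T[:3,3]+r*((.046-T[2,3])/r[:,2])[:,None]
    h=cv2.convexHull(q[:,:2].astype(np.float32))[:,0]
    A=np.c_[2*h,np.ones(len(h))]; s=np.linalg.lstsq(A,(h**2).sum(1),rcond=None)[0]
    return s[:2],np.sqrt(s[2]+s[0]**2+s[1]**2)
E
python3 - <<'E'
from h import *
for n,uv in(('top',(248.9,144)),('scene',(217.4,178.8))):
    z=np.load(f'/tmp/{n}.npz');im,d,K,T=[z[k] for k in('im','d','K','T')]
    print(n,axisfit(n,im,d,K,T))
    r=T[:3,:3]@np.array([(uv[0]-K[0,2])/K[0,0],(uv[1]-K[1,2])/K[1,1],1]);print('tealight',T[:3,3]+r*(.085-T[2,3])/r[2])
s=status.observe();Rm=R.from_rotvec(s['orientation']).as_matrix();print(Rm.round(3))
E
```

```text
top (array([0.69194426, 0.05050446]), np.float64(0.12490662806335495))
tealight [0.68943716 0.05057127 0.085     ]
scene (array([0.68667558, 0.0553441 ]), np.float64(0.12642494536116153))
tealight [0.68186018 0.0602768  0.085     ]
[[ 0.927  0.375 -0.   ]
 [ 0.375 -0.927  0.001]
 [ 0.    -0.001 -1.   ]]
```

Call:
move_arm(
  commands=[
    [0,0,0,0,-7.8],
    [0,0,0,0,-7.8],
    [0,0,0,0,-7.8],
    [0,0,0,0,-7.8],
    [0,0,0,0,-7.8],
    [0,0,0,0,-7.8],
    [0,0,0,0,-7.7],
  ],
)

```text
time: 0.8
position: [0.2345, -0.579, 0.2222]
orientation: [-2.46, -1.952, -0.0]
wrist_force: [0.2, -0.4, 0.5]
finger_gap: 0.403
finger_force: 0.0
```

Call:
move_arm(
  commands=[
    [0,40,8.5,0,0],
    [0,40,8.5,0,0],
    [0,40,8.5,0,0],
    [0,40,8.5,0,0],
    [0,40,8.5,0,0],
    [0,40,8.5,0,0],
    [0,40,8.5,0,0],
    [0,40,8.5,0,0],
    [0,40,8.5,0,0],
  ],
)

```text
time: 1.7
position: [0.393, -0.2453, 0.2226]
orientation: [-2.466, -1.946, 0.0]
wrist_force: [0.2, -0.5, -0.1]
finger_gap: 0.006
finger_force: 0.0
```

Call:
move_arm(
  commands=[
    [0,40,8.5,0,0],
    [0,40,8.5,0,0],
    [0,40,8.5,0,0],
    [0,40,8.5,0,0],
    [0,40,8.5,0,0],
    [0,40,8.5,0,0],
    [0,40,8.5,0,0],
    [0,30,8.5,0,0],
    [0,0,0,0,0],
    [0,0,0,0,0],
  ],
)

```text
time: 2.7
position: [0.5306, 0.0391, 0.2222]
orientation: [-2.464, -1.948, 0.002]
wrist_force: [-0.2, 0.1, -0.7]
finger_gap: 0.007
finger_force: 0.0
```

Call:
move_arm(
  commands=[
    [0,27,4,20,0],
    [0,26.5,4.5,20,0],
    [0,0,0,30,0],
    [0,0,0,20,0],
    [0,0,0,0,0],
    [0,0,0,0,0],
  ],
)

```text
time: 3.3
position: [0.5514, 0.0877, 0.1329]
orientation: [-2.467, -1.944, 0.001]
wrist_force: [0.1, 0.2, 0.1]
finger_gap: 0.005
finger_force: 0.0
```

```bash
python3 - <<'E'
from h import *
s=status.observe(); im,d,m=grab('wrist'); save('w1.png',im,1.5); print(s['position'],s['orientation'],s['wrist_force'])
t,dt,mt=grab('top'); save('t1.png',t[130:250,170:320],4)
Tw=np.eye(4);Tw[:3,:3]=R.from_rotvec(s['orientation']).as_matrix();Tw[:3,3]=s['position'];Tw=Tw@m['mount']
P=pts(d,m['mtx'],Tw); hsv=cv2.cvtColor(im,cv2.COLOR_RGB2HSV).astype(int)
red=((hsv[...,0]<8)|(hsv[...,0]>172))&(hsv[...,1]>140)&(P[...,2]<.1)&(P[...,2]>.05); print(red.sum(),P[red].min(0) if red.any() else '',P[red].max(0) if red.any() else '')
bl=(abs(hsv[...,0]-115)<15)&(hsv[...,1]>90)&(P[...,2]>.086)&(P[...,2]<.1); B=P[bl]
Rm=R.from_rotvec(s['orientation']).as_matrix(); L=(B-s['position'])@Rm; print(len(B),'cheeks in tool frame x:',np.percentile(L[L[:,0]>0,0],[2,50,98]) if (L[:,0]>0).any() else '',np.percentile(L[L[:,0]<0,0],[2,50,98]) if (L[:,0]<0).any() else '', 'y',np.percentile(L[:,1],[2,98]))
E
```

```text
[0.55140685 0.08773778 0.13286133] [-2.46730673e+00 -1.94413524e+00  1.27796935e-03] [0.08985561 0.19664196 0.11198169]
1911 [0.39081775 0.05635208 0.05715801] [0.57022756 0.12368548 0.07689103]
793 cheeks in tool frame x: [0.02039812 0.02394996 0.02604203] [-0.0364296  -0.03287817 -0.03158486] y [-0.01872066  0.02053233]
```

View pics/w1.png

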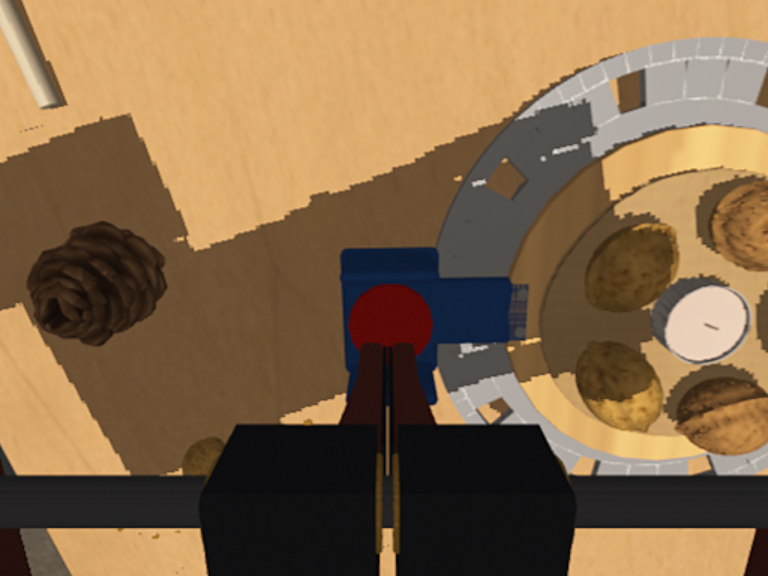

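The wrist view shows the cap at (390,320), with the next hole on the glue-gun side at (505,180). The fingertip sits 5 mm towards the left cheek with about 10 mm clearance, so I'm pressing.

Call:
move_arm(
  commands=[
    [0,0,0,25,0],
    [0,0,0,20,0],
    [0,0,0,6,0],
    [0,0,0,5,0],
    [0,0,0,4,0],
    [0,0,0,4,0],
    [0,0,0,3,0],
    [0,0,0,3,0],
    [0,0,0,0,0],
    [0,0,0,0,0],
  ],
)

```text
time: 4.4
position: [0.5525, 0.0889, 0.0634]
orientation: [2.466, 1.945, 0.002]
wrist_force: [-0.6, -0.4, 5.7]
finger_gap: 0.004
finger_force: 3.1
```

Call:
move_arm(
  commands=[
    [0,0,0,1.5,0],
    [0,0,0,1,0],
    [0,0,0,0,0],
    [0,0,0,0,0],
  ],
)

```text
time: 4.8
position: [0.5525, 0.0889, 0.0611]
orientation: [2.466, 1.946, 0.002]
wrist_force: [-0.5, -0.3, 6.6]
finger_gap: 0.008
finger_force: 3.5
```

Call:
move_arm(
  commands=[
    [0,0,0,0.7,0],
    [0,0,0,0,0],
    [0,3,0.2,0,1.2],
    [0,5,0.3,0,2],
    [0,5,0.3,0,2],
    [0,5,0.3,0,2],
    [0,5,0.3,0,2],
    [0,0,0,0,0],
    [0,0,0,0,0],
  ],
)

```text
time: 5.7
position: [0.5606, 0.1109, 0.0604]
orientation: [2.614, 1.742, 0.003]
wrist_force: [-1.5, 2.0, 7.7]
finger_gap: 0.003
finger_force: 3.6
```

```bash
cat > look.py <<'E'
from h import *; import sys
s=status.observe(); im,d,m=grab('wrist'); save(sys.argv[1],im,1.5); print(s['position'].round(4),s['wrist_force'].round(1))
Rm=R.from_rotvec(s['orientation']).as_matrix();Tw=np.eye(4);Tw[:3,:3]=Rm;Tw[:3,3]=s['position'];Tw=Tw@m['mount']
P=pts(d,m['mtx'],Tw); hsv=cv2.cvtColor(im,cv2.COLOR_RGB2HSV).astype(int)
bl=(abs(hsv[...,0]-115)<15)&(hsv[...,1]>90)&(P[...,2]>.086)&(P[...,2]<.1); B=P[bl]; L=(B-s['position'])@Rm
for g in (L[:,0]>0),(L[:,0]<0):
    if g.sum()>20:
        q=B[g][:,:2]; vx,vy,cx,cy=cv2.fitLine(q.astype(np.float32),cv2.DIST_HUBER,0,.01,.01).ravel()
        dv=np.array([vx,vy])*np.sign(vx); print('cheek n',g.sum(),'x',np.percentile(L[g,0],[2,50,98]).round(4),'z',np.median(B[g][:,2]).round(4),'dir deg',np.degrees(np.arctan2(dv[1],dv[0])).round(2))
        n=np.array([-dv[1],dv[0]]); off=(q-np.array([.690,.051]))@n; print('  offset from axis',np.median(off).round(4))
h2=(hsv[...,0]<8)|(hsv[...,0]>172)
red=h2&(hsv[...,1]>140)&(P[...,2]<.09)&(P[...,2]>.05)&(np.linalg.norm(P[...,:2]-s['position'][:2],axis=-1)<.045)
print('cap z',np.median(P[red][:,2]).round(4),'tool yaw y',np.degrees(np.arctan2(Rm[1,1],Rm[0,1])).round(2))
E
python3 look.py w2.png
```

```text
[0.5606 0.1109 0.0604] [-1.5  2.   7.7]
cheek n 1676 x [0.0191 0.0231 0.0248] z 0.0927 dir deg -22.32
  offset from axis 0.0294
cap z 0.0613 tool yaw y -22.64
```

View pics/w2.png

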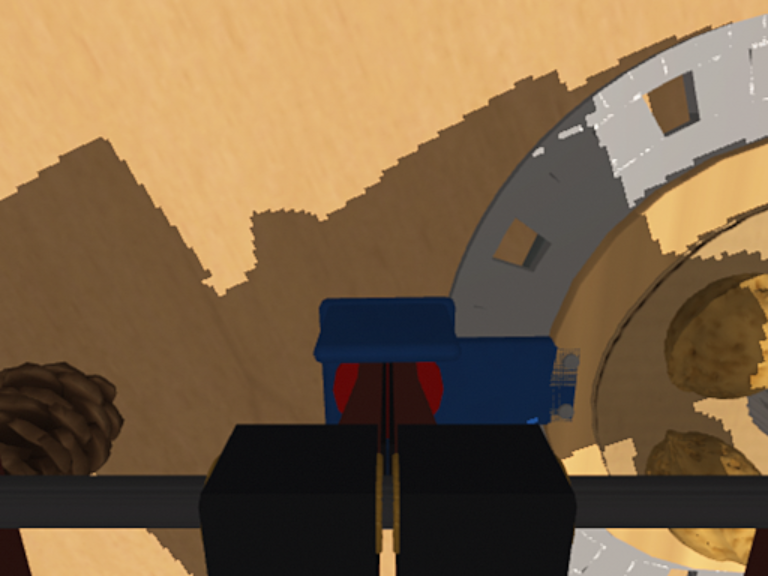

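The table rides with the fingertip: the left cheek's x in the tool frame is unchanged, its direction is about -22.3°, and the next hole is at (520,243). I'm continuing round.

Call:
move_arm(
  commands=[
    [0,3,0.2,0,1.2],
    [0,5,0.3,0,2],
    [0,5,0.3,0,2],
    [0,5,0.3,0,2],
    [0,5,0.3,0,2],
    [0,5,0.3,0,2],
    [0,5,0.3,0,2],
    [0,5,0.3,0,2],
    [0,5,0.3,0,2],
    [0,5,0.3,0,2],
    [0,3,0.2,0,1.2],
    [0,0,0,0,0],
  ],
)

```text
time: 6.95
position: [0.59, 0.1528, 0.0605]
orientation: [-2.882, -1.25, -0.003]
wrist_force: [-1.4, 3.2, 6.3]
finger_gap: 0.003
finger_force: 3.6
```

```bash
python3 look.py w3.png; python3 - <<'E'
from h import *
# hole angles: table/dark pixels seen through ring of radius 108 on plate plane, wrist view, plate z plane
s=status.observe(); im,d,m=grab('wrist')
Rm=R.from_rotvec(s['orientation']).as_matrix();Tw=np.eye(4);Tw[:3,:3]=Rm;Tw[:3,3]=s['position'];Tw=Tw@m['mount'];K=m['mtx']
C=np.array([.690,.051]); W=np.linalg.inv(Tw)
a=np.radians(np.arange(90,200,1.0)); 
q=np.c_[C[0]+.108*np.cos(a),C[1]+.108*np.sin(a),np.full(len(a),.046),np.ones(len(a))]@W.T
u=(q[:,0]/q[:,2]*K[0,0]+K[0,2]).round().astype(int);v=(q[:,1]/q[:,2]*K[1,1]+K[1,2]).round().astype(int)
hsv=cv2.cvtColor(im,cv2.COLOR_RGB2HSV).astype(int);P=pts(d,K,Tw)
for A,x,y in zip(np.degrees(a),u,v):
    if 0<=x<512 and 0<=y<384: print(int(A),hsv[y,x].tolist(),round(float(P[y,x,2]),3),end=' | ')
E
```

```text
[0.59   0.1528 0.0605] [-1.4  3.2  6.3]
cheek n 1674 x [0.0189 0.023  0.0247] z 0.0927 dir deg -41.95
  offset from axis 0.0318
cap z 0.0614 tool yaw y -43.08
90 [10, 18, 84] 0.047 | 91 [0, 0, 55] 0.043 | 92 [16, 137, 106] 0.001 | 93 [15, 135, 108] 0.0 | 94 [16, 136, 107] 0.001 | 95 [15, 137, 108] 0.001 | 96 [15, 137, 108] 0.001 | 97 [15, 136, 107] -0.001 | 98 [15, 145, 109] 0.0 | 99 [15, 19, 82] 0.047 | 100 [13, 22, 83] 0.045 | 101 [15, 18, 83] 0.045 | 102 [15, 18, 83] 0.047 | 103 [9, 22, 83] 0.047 | 104 [18, 16, 81] 0.046 | 105 [18, 16, 82] 0.046 | 106 [18, 16, 82] 0.047 | 107 [15, 19, 81] 0.046 | 108 [12, 16, 82] 0.047 | 109 [15, 19, 82] 0.047 | 110 [20, 19, 82] 0.047 | 111 [12, 16, 82] 0.047 | 112 [18, 16, 81] 0.047 | 113 [20, 19, 82] 0.047 | 114 [18, 16, 81] 0.047 | 115 [20, 19, 81] 0.046 | 116 [17, 22, 81] 0.047 | 117 [20, 19, 81] 0.046 | 118 [15, 19, 82] 0.045 | 119 [13, 22, 83] 0.046 | 119 [10, 19, 82] 0.047 | 121 [10, 19, 81] 0.046 | 122 [13, 22, 82] 0.047 | 123 [15, 19, 82] 0.047 | 124 [17, 22, 82] 0.047 | 125 [13, 22, 83] 0.046 | 126 [13, 22, 82] 0.046 | 127 [15, 6, 79] 0.
[... 1184 characters left out ...]
64 | 173 [60, 14, 18] 0.165 | 174 [150, 15, 17] 0.165 | 175 [135, 30, 17] 0.165 | 176 [135, 30, 17] 0.165 | 177 [150, 15, 17] 0.165 | 178 [140, 43, 18] 0.165 | 179 [90, 16, 16] 0.165 | 180 [120, 16, 16] 0.164 | 181 [150, 15, 17] 0.165 | 182 [120, 16, 16] 0.165 | 183 [0, 0, 15] 0.165 | 184 [150, 15, 17] 0.165 | 185 [120, 32, 16] 0.166 | 186 [90, 15, 17] 0.165 | 187 [120, 15, 17] 0.165 | 188 [120, 16, 16] 0.166 | 189 [120, 30, 17] 0.165 | 190 [135, 28, 18] 0.165 | 191 [130, 191, 4] 0.166 | 192 [14, 20, 170] 0.046 | 193 [15, 20, 179] 0.047 | 194 [13, 20, 178] 0.047 | 195 [13, 20, 178] 0.046 | 196 [15, 20, 177] 0.046 | 197 [13, 20, 178] 0.046 | 198 [13, 20, 177] 0.047 | 199 [13, 20, 178] 0.048 |
```

View pics/w3.png

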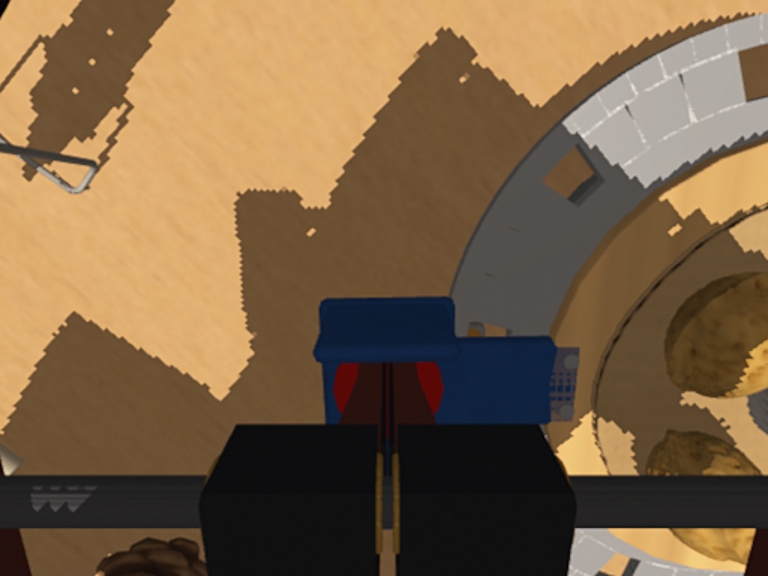

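The next-but-one hole measures 94.6°, so the target hole is at about 130.7°. The arm is at about 136.7°, which leaves roughly 6°.

Call:
move_arm(
  commands=[
    [0,3,0.2,0,1.2],
    [0,4,0.25,0,1.6],
    [0,4,0.25,0,1.6],
    [0,3,0.2,0,1.2],
    [0,1,0.1,0,0.4],
    [0,0,0,0,0],
    [0,0,0,0,0],
  ],
)

```text
time: 7.75
position: [0.6011, 0.1627, 0.0605]
orientation: [-2.942, -1.098, -0.002]
wrist_force: [-2.1, 4.1, 7.4]
finger_gap: 0.003
finger_force: 3.6
```

```bash
python3 look.py w4.png
```

```text
[0.6011 0.1627 0.0605] [-2.1  4.1  7.4]
cheek n 1678 x [0.0189 0.0231 0.0246] z 0.0926 dir deg -48.99
  offset from axis 0.0292
cap z 0.0613 tool yaw y -49.06
```

Call:
move_arm(
  commands=[
    [0,0,0,-2,0],
    [0,0,0,-2,0],
    [0,0,0,-2,0],
    [0,0,0,0,0],
    [0,0,0,0,0],
  ],
)

```text
time: 8.3
position: [0.601, 0.1625, 0.0664]
orientation: [-2.942, -1.098, -0.002]
wrist_force: [-1.6, 2.9, 5.6]
finger_gap: 0.007
finger_force: 2.7
```

```bash
python3 look.py w5.png
```

```text
[0.601  0.1625 0.0664] [-1.6  2.9  5.6]
cheek n 1524 x [0.0189 0.0229 0.0246] z 0.0927 dir deg -48.31
  offset from axis 0.0306
cap z 0.0669 tool yaw y -49.06
```

The cap has followed up past the 9 mm level (7.6 mm) and still pushes with 5.6 N, so the pin is entering the hole.

Call:
move_arm(
  commands=[
    [0,0,0,-2,0],
    [0,0,0,-2,0],
    [0,0,0,-2,0],
    [0,0,0,-2,0],
    [0,0,0,-3,0],
    [0,0,0,0,0],
    [0,0,0,0,0],
  ],
)

```text
time: 9.05
position: [0.6006, 0.1612, 0.0762]
orientation: [2.943, 1.099, -0.0]
wrist_force: [0.2, -0.1, 0.2]
finger_gap: 0.005
finger_force: 0.0
```

```bash
python3 look.py w6.png
```

```text
[0.6006 0.1612 0.0762] [ 0.2 -0.1  0.2]
cheek n 1337 x [0.0192 0.0231 0.025 ] z 0.0926 dir deg -47.1
  offset from axis 0.0327
cap z 0.0746 tool yaw y -49.06
```

Cap top is at 74.6 mm, fully up, with zero force. I'm retreating straight up.

Call:
move_arm(
  commands=[
    [0,0,0,-15,0],
    [0,0,0,-30,0],
    [0,0,0,-40,0],
    [0,0,0,-40,0],
    [0,-30,-30,-20,0],
    [0,-30,-40,0,0],
    [0,-30,-40,0,0],
    [0,-30,-40,0,0],
    [0,0,0,0,0],
    [0,0,0,0,0],
  ],
)

```text
time: 10.1
position: [0.4115, 0.1967, 0.2227]
orientation: [-2.942, -1.101, -0.003]
wrist_force: [-0.3, 0.3, -0.3]
finger_gap: 0.009
finger_force: 0.0
```

```bash
python3 - <<'E'
from h import *
print(status.observe()['position'])
for n in('scene','top'):
    im,d,m=grab(n);K,T=m['mtx'],m['extrinsics'];P=pts(d,K,T);hsv=cv2.cvtColor(im,cv2.COLOR_RGB2HSV).astype(int)
    red=((hsv[...,0]<8)|(hsv[...,0]>172))&(hsv[...,1]>150)&(P[...,2]>.05)&(P[...,2]<.09)&(np.hypot(P[...,0]-.69,P[...,1]-.051)<.18)
    if red.any():
        p=np.median(P[red],0);print(n,red.sum(),p,np.degrees(np.arctan2(p[1]-.051,p[0]-.69)))
    if n=='scene': save('s9.png',im,1.5)
E
```

```text
[0.41154086 0.19665226 0.22269793]
scene 147 [0.59244384 0.15882821 0.07246571] 132.1368065587619
top 118 [0.59400053 0.15783115 0.07560238] 131.94315951090476
```

View pics/s9.png

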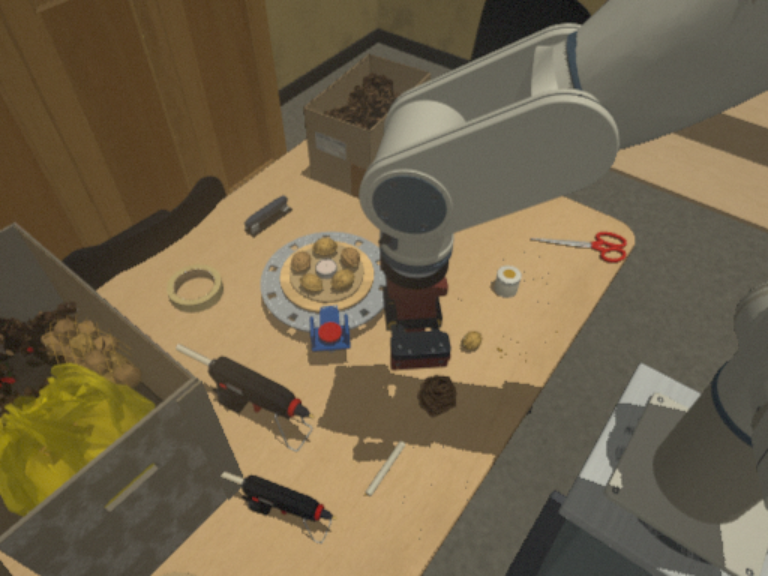

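The plunger (330,332) now sits towards the glue gun, turned about 35° with the cap up. The tea light (326,268) is still central and the loose things haven't moved.

```bash
python3 -c "
from station import hand_in
print(hand_in())"
```

```text
the job is handed in; nothing more can be done
None
```

I pressed the plunger and pushed it one hole towards the black glue gun (about 35° measured, within the play of -0.628 rad); it sprang fully up, the arm is clear, and I handed the job in at about 10 s.

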